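Clamp the printing block in the bench fixture

TASK

With the fingertips only, push the wooden printing block along the channel of the fixture until it is fully home against the end stop, and after that push the clamp's lever round past its dead point until it snaps over into lock and the rubber pad holds the block against the side fence. Push only: do not lift the block, and leave the other things where they stand.

Things in the scene. Friction and masses are not known exactly. Their poses are not given: they have to be found in the camera images.
- fixture: plywood board fixed to the table, 18 mm thick, with a channel at its left for the block and a push-type toggle clamp at its right. Origin on the table, under the board, which spans x -100..+106, y -130..+106 mm; z up, x along the channel to the end stop (roughly away from the robot), y left. The channel is open above and at its near end
- end_stop (a point): foot of the end stop's face, on the board's top at fixture (69, 50, 18) mm; stop 24 mm high, across the channel. Channel: 66.5 mm wide, between the side fence at the left (face at fixture y = +81 mm, 24 mm high, x -78..+87) and a low guide at the right (face at y = +14.5 mm, 12 mm wide and high, x -62..+23)
- block: loose wooden printing block, about 70 g, in the channel: 48 (x) x 62 (y) x 27 mm with a 20 x 20 mm knob on top, to 43 mm. Origin: centre of its underside; axes as the fixture's within a few degrees. Starts 40 to 75 mm short of the end stop, with some 4.5 mm of sideways play
- block_home (a point): where the origin of the block (centre of its underside) must be when home: against the end stop and the side fence, at fixture (45, 50, 18) mm
- lever_pivot (a point): on the upright axis of the clamp's lever, at fixture (45, -97.5, 36) mm; axes as the fixture's
- lever_grip (a point): on the centre line of the lever's black rubber handle, 85 mm from the pivot axis, 54 mm above the table; moves with the lever. The handle is a level round bar 18 mm thick, 43 to 115 mm from the pivot axis, its underside 27 mm above the board; a thinner bar slopes down from it to the pivot
- lever (a joint): lever angle, rad: 0 open (handle points to fixture -x, toward the robot, and 11 degrees to -y), growing counter-clockwise from above: the handle swings from the near side to the right. Dead point 1.20, end stop in lock 1.45 (handle to fixture -y). A spring (up to 10 N at lever_grip) throws it back to 0 if let go before the dead point; beyond, it snaps to 1.45 and stays
- pad: sprung rubber pad on the front of the plunger that the lever drives 27 mm to fixture +y; 21 mm across, axis 36 mm above the table at fixture x = 45 mm. Lever open: its face is at fixture y = -5 mm, clear of the channel; in lock it presses the home block against the side fence with about 3 N. Origin 10 mm behind its face; y points to the block
- glue_pot: bystander, loose, to be left alone: white bottle-shaped pot, 52 mm across, 51 mm high; origin at the centre of its underside
- spool_0: bystander, loose, to be left alone: small thread spool with wooden ends, 31 mm across, 44 mm high; origin at the centre of its underside, standing on the board's far edge
- wax_block: bystander, loose, to be left alone: beeswax block, 36 x 55 x 18 mm; origin at the centre of its underside
- button_tin: bystander, loose, to be left alone: flat round tin, 70 mm across, 28 mm high; origin at the centre of its underside
- eraser: bystander, loose, to be left alone: eraser, 20 x 42 x 13 mm; origin at the centre of its underside, lying on the board's near part
Not all that is in view belongs to the job. Of the things like the block, leave any that is blue; of the rest the smaller one is meant.

How it is judged:
By the outcome, as a careful person would: the job done as asked, in the order asked, and still so for the second after the job is handed in, with the robot touching nothing.
It also fails if it takes over 48 s, if anything falls off the work surface, if the arm or the gripper's body presses on something with over 40 N, if the wrist force passes 120 N, or if a joint passes its speed limit or range.

ROBOT

A 6-joint arm with a two-finger parallel gripper is mounted at the origin on a cart in front of the work surface, level with it; the furniture and walls round the work are solid. World frame = base frame: x ahead of the robot, y to its left, z up, the work surface at z = 0. Lengths are in m, angles in rad, forces in N, time in s.
With the tool pointing down it reaches from about 0.35 to 0.975 m from the base axis. Payload 4.9 kg.
Tool frame: the origin (TCP) lies at the very end of the fingers, on their centre line; the grasp point (between the pads) lies 19 mm behind it (ctrl.grasp_offset is the distance from the TCP to the grasp point, in m); y points along the fingers, z is the direction in which the jaws open and shut, and the axes are right-handed (so a half turn about y gives the same grasp; the last joint's range is limited). The gripper opens to 85 mm and grips with 20 to 120 N. Pads are 22 mm wide; open, the fingers measure 114 mm over their backs; the gripper's body (76 mm by 85 mm) begins 54 mm behind the grasp point. The pads swing forward as they close: fully open they stand 13 mm farther back than shut.
Start: joints at [-0.119, 0.053, 1.613, -0, 1.476, -0.119], TCP at [0.625, 0, 0.231] pointing down, gripper open.
Joint ranges: [-3.01, 3.01], [-1.01, 2.22], [0.06, 2.58], [-1.02, 4.17], [0.09, 2.62], [-3.14, 3.14]. Speed limits (rad/s): [2.57, 2.57, 3.14, 3.14, 3.14, 3.14].

INTERFACE

Orientations are given as a rotation vector (axis times angle).
In Python, from station import ctrl, eyes, finish_job, find_in, regions_of, pinpoint gives the robot as it stands.
- The arm moves only by the tool play_rows, never from a script. Its argument "moves" is a list of rows, each an object of numbers: "x", "y", "z": the shift along the world's x, y, z in cm; "turn": the turn about the world's z in degrees; "jaw": the finger opening in cm, from 0 to 8.54. A call has 1 to 8 rows; each row shifts and turns the commanded pose from where the row before left it; what a row does not reach is not made up. A row lasts 1/12 s, in which the tool goes at most 41.7 mm and 7.16 degrees, less where a joint would pass 70% of its speed; a pose out of reach is approached as far as the arm can. A call is refused whole if a number of a shift passes 4.17 or a number of a turn 7.16, either way. A call with a gripper value outside its range is refused whole. The fingers move at their own pace and stop on an object; "squeeze" is the grip in N (left out, the last holds). Time passes only in rows, so rows that do not move let the fingers close. It gives the time, the measured TCP pose, the force and the opening at its end, in the units of the state.
- ctrl.get_obs(): the state, without advancing time (a new reading comes with each control period).
- eyes.get_image(name): name is "scene" or "side" or "wrist"; returns a dict with "img" (480x640x3 uint8, red, green, blue), "camera_matrix" (3x3 intrinsics, pixels), "cam_to_world" (4x4, takes a point from camera to world coordinates). Camera axes: x right, y up, looking along -z (the intrinsics and any distortion apply to the point x, -y, -z); pixel columns grow to the right and rows downward; lengths in m; the calibration is good to about 2 mm. A picture is of the moment at which its call begins. There is no depth.
- finish_job(): hands the job in, once; it reports no verdict.
Trained networks look in the newest picture that a camera, given by its name, has taken for a name from the list of things; names that differ only in an ending like _2 or _b are one class to them, and where a whole thing is asked for, a point or a joint stands for the part that bears it (a point fixed in the world has none). Each returns a list of dicts, best first, with "score" (0 to 1); they miss things now and then, are a little off and sometimes report something else, mostly with a low value. They report only what shows in the picture. A call takes as long as a camera call. They do not tell look-alikes from the thing itself.
- find_in(camera, query): "point" ([column, row] in pixels, amid what is visible of it).
- regions_of(camera, query): "pixels" (480x640 bool, what is visible of it) and "point" ([column, row] in pixels, amid what is visible of it).
- pinpoint(camera, query): "point" ([column, row] in pixels: a listed point, or the origin of a listed thing).
The state is a dict: "t": time; "q": joint angles; "dq": joint speeds; "effort": joint torques, N m; "tool_pos": TCP position; "tool_rot": TCP orientation; "contact_force": force on the tool from outside, world axes, zero at the start; "wrist_torque": the same for the moment, N m; "opening": finger opening in m.
Only numpy, scipy, OpenCV 4.12 (cv2) and the standard library are available. Lean on these libraries where they do the work, as an engineer would, in place of code of your own. Each camera call takes 0.05 s, during which the arm holds its last target.

## Working session

There is one attempt and no reset: what is moved stays moved. The work goes in short steps, Python scripts to look and compute and a tool call to move; the robot and the scene stay as the last step left them, time stands still between calls to the robot, and variables do not carry over. Pictures are saved under pics/ and viewed, and the job is handed in when it is done.

Besides the shell and the picture viewer there is one more tool, called after "Emit:" by a JSON object that holds its "method" and its "body". play_rows: Moves the arm, as the interface text tells. Its arguments: {"type":"object","properties":{"moves":{"type":"array"},"squeeze":{"type":"number"}},"required":["moves"]}

```bash
ls; mkdir -p pics
python3 - <<'E'
from station import ctrl, eyes
import cv2
o=ctrl.get_obs();print(o)
for n in ["scene","side","wrist"]:
    d=eyes.get_image(n);cv2.imwrite(f"pics/{n}0.png",d["img"][:,:,::-1]);print(n,d["camera_matrix"],d["cam_to_world"].round(3))
E
```

```text
pics
{'t': 0.0, 'q': array([-1.19008239e-01,  5.33907517e-02,  1.61429434e+00,  1.66893286e-05,
        1.47600695e+00, -1.18999780e-01]), 'dq': array([-0.00113366,  0.00077487,  0.00017766, -0.00052139, -0.00107743,
        0.00025483]), 'effort': array([ 2.70554956e-04, -3.93670499e+01, -3.70175600e+01, -1.62778279e-04,
        6.93513779e-03, -6.06393527e-06]), 'tool_pos': array([6.24375160e-01, 7.46578545e-05, 2.30041810e-01]), 'tool_rot': array([-1.21053248,  1.21086604, -1.20802591]), 'contact_force': array([0.17445115, 0.76953002, 0.17368731]), 'wrist_torque': array([-0.0023593 , -0.0302769 , -0.01347736]), 'opening': 0.08516041783547956}
scene [[436.74555017   0.         318.76495839]
 [  0.         436.74555017 240.13781108]
 [  0.           0.           1.        ]] [[ 0.593  0.617 -0.518  0.047]
 [-0.806  0.449 -0.386 -0.418]
 [-0.006  0.646  0.763  0.752]
 [ 0.     0.     0.     1.   ]]
side [[564.93975063   0.         319.80237648]
 [  0.         564.93975063 237.84298763]
 [  0.           0.           1.        ]] [[-0.989  0.067 -0.134  0.368]
 [-0.149 -0.533  0.833  1.086]
 [-0.016  0.844  0.537  0.823]
 [ 0.     0.     0.     1.   ]]
wrist [[330.35663671   0.         323.51455241]
 [  0.         330.35663671 236.63731576]
 [  0.           0.           1.        ]] [[ 1.     0.     0.001  0.626]
 [-0.     0.961  0.276  0.07 ]
 [-0.001 -0.276  0.961  0.374]
 [ 0.     0.     0.     1.   ]]
```

View pics/scene0.png

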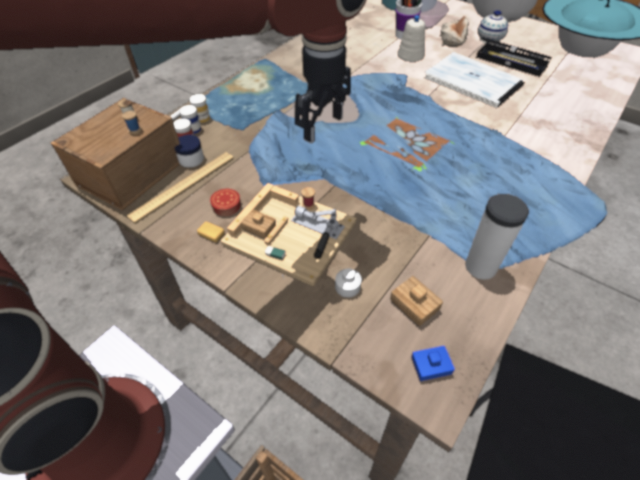

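View pics/side0.png

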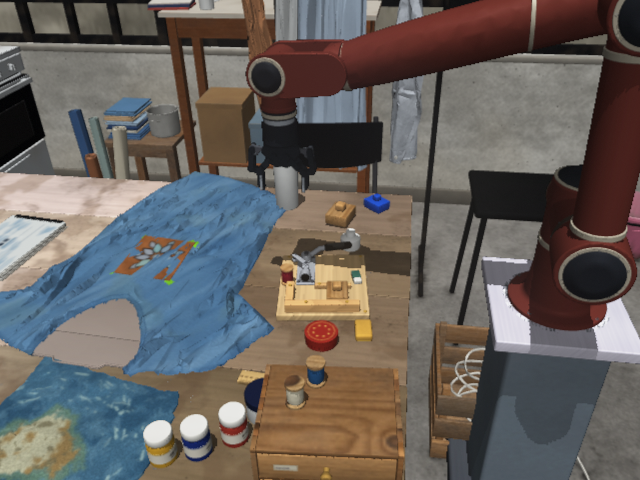

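View pics/wrist0.png

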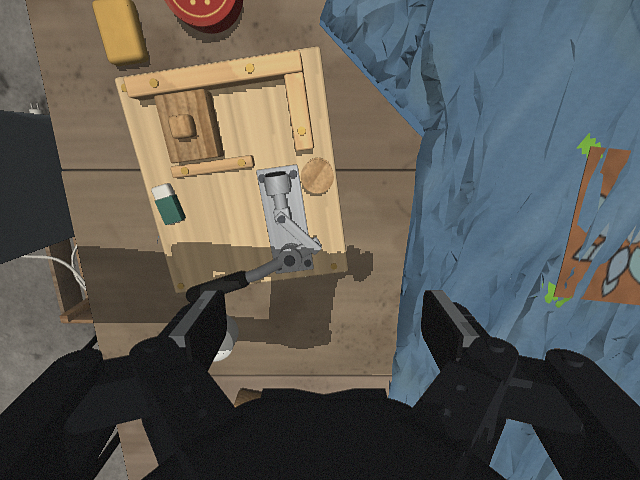

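The wrist view shows everything needed. The fixture has corners near (116,78), (319,47), (347,270) and (182,293), the block sits at (187,127), and the lever handle at (220,287). The larger look-alike block and the blue one stand elsewhere on the table.

```bash
cat > h.py <<'E'
import numpy as np, cv2
from station import ctrl, eyes, find_in, regions_of, pinpoint
def ray(d,uv):
    K=d["camera_matrix"];T=d["cam_to_world"]
    r=np.array([(uv[0]-K[0,2])/K[0,0],-(uv[1]-K[1,2])/K[1,1],-1.])
    return T[:3,3],T[:3,:3]@r
def onz(d,uv,z):
    o,r=ray(d,uv);return o+r*(z-o[2])/r[2]
def proj(d,P):
    K=d["camera_matrix"];T=d["cam_to_world"]
    c=(np.asarray(P)-T[:3,3])@T[:3,:3]
    return np.array([K[0,2]+K[0,0]*c[0]/-c[2],K[1,2]+K[1,1]*-c[1]/-c[2]])
E
python3 - <<'E'
from h import *
qs={"end_stop":.018,"block_home":.018,"block":.018,"lever_pivot":.036,"lever_grip":.054,"fixture":0,"pad":.036,"glue_pot":0,"eraser":.018,"spool_0":.018,"button_tin":0,"wax_block":0}
for cam in ["wrist","scene","side"]:
    d=eyes.get_image(cam)
    for q,z in qs.items():
        for r in pinpoint(cam,q)[:2]:
            print(cam,q,round(r["score"],2),np.round(r["point"],1),onz(d,r["point"],z).round(4))
d=eyes.get_image("wrist")
cv2.imwrite("pics/w1.png",cv2.resize(d["img"][30:310,80:380,::-1],None,fx=2,fy=2,interpolation=cv2.INTER_CUBIC))
E
```

```text
wrist end_stop 0.76 [288.  111.9] [0.5894 0.0994 0.018 ]
wrist block_home 0.73 [267.5 115.9] [0.5685 0.0956 0.018 ]
wrist block 0.67 [255.8 411. ] [ 0.5357 -0.2717  0.018 ]
wrist block 0.6 [195.4 124.9] [0.4944 0.087  0.018 ]
wrist lever_grip 0.96 [214.6 287.9] [ 0.5104 -0.0778  0.054 ]
wrist lever_grip 0.45 [167.6 198.5] [0.4732 0.0172 0.054 ]
wrist fixture 0.82 [237.7 170.3] [0.5297 0.0399 0.    ]
wrist fixture 0.31 [216.9 330.3] [ 0.4885 -0.1621  0.    ]
wrist pad 0.68 [319.4 168.2] [0.6212 0.0448 0.036 ]
wrist pad 0.5 [277.3 178.5] [0.5785 0.0346 0.036 ]
wrist glue_pot 0.57 [217.2 330.1] [ 0.4889 -0.1618 -0.    ]
wrist glue_pot 0.54 [166.  199.6] [0.4455 0.007  0.    ]
wrist eraser 0.56 [168.1 199.6] [0.4564 0.01   0.018 ]
wrist spool_0 0.96 [318.2 170.4] [0.6197 0.0412 0.018 ]
wrist spool_0 0.61 [127.7  33.8] [0.4386 0.1694 0.018 ]
wrist wax_block 0.8 [126.3  33.2] [0.4278 0.175  0.    ]
scene end_stop 0.66 [283.4 201.3] [0.5936 0.0937 0.018 ]
scene block_home 0.8 [276.7 206.4] [0.5711 0.0956 0.018 ]
scene block 0.96 [413.3 303.9] [ 0.5227 -0.293   0.018 ]
scene block 0.92 [257.
[... 947 characters left out ...]
654  0.018 ]
side lever_pivot 0.68 [303.3 257.5] [ 0.5923 -0.0407  0.036 ]
side lever_grip 0.81 [341.3 240.8] [ 0.5053 -0.1     0.054 ]
side fixture 0.6 [321.3 292.4] [0.5352 0.0455 0.    ]
side fixture 0.24 [363.9 332.9] [0.4241 0.1725 0.    ]
side pad 0.53 [304.3 274.1] [0.578  0.0271 0.036 ]
side glue_pot 0.88 [348.8 250.7] [ 0.4898 -0.1383  0.    ]
side eraser 0.41 [355.8 276.1] [ 0.4589 -0.0048  0.018 ]
side spool_0 0.55 [289.2 277.6] [0.6162 0.0215 0.018 ]
side spool_0 0.51 [351.3 248.8] [ 0.4817 -0.121   0.018 ]
side button_tin 0.81 [320.2 338.3] [0.5144 0.2015 0.    ]
side button_tin 0.55 [305.  273.4] [ 0.5863 -0.0244  0.    ]
side wax_block 0.62 [364.2 333.2] [0.4234 0.1734 0.    ]
```

View pics/w1.png

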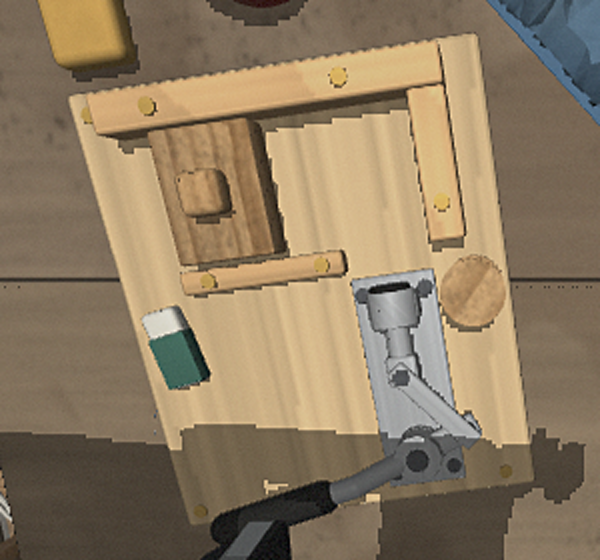

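Run:
```python
from h import *
d=eyes.get_image("wrist")
print(ctrl.get_obs()["t"])
cs=[(69,95),(476,33),(533,480),(191,524)]
F=np.array([(-100,106),(106,106),(106,-130),(-100,-130)])/1000
W=np.array([onz(d,(u/2+80,v/2+30),.018)[:2] for u,v in cs])
print(W.round(4))
a=F-F.mean(0);b=W-W.mean(0)
th=np.arctan2((a[:,0]*b[:,1]-a[:,1]*b[:,0]).sum(),(a*b).sum())
R=np.array([[np.cos(th),-np.sin(th)],[np.sin(th),np.cos(th)]])
t=W.mean(0)-R@F.mean(0)
print("th",np.degrees(th),"t",t, "res mm",((F@R.T+t-W)*1000).round(1))
np.savez("fix.npz",R=R,t=t,th=th)
for n,p in dict(home=(45,50),stop=(69,50),pivot=(45,-97.5)).items(): print(n,R@np.array(p)/1000+t)
# block top corners zoom (z=.018+.027=.045)
B=np.array([onz(d,(u/2+80,v/2+30),.045)[:2] for u,v in [(149,131),(259,118),(276,251),(183,265)]])
print("block top fixture mm",((B-t)@R*1000).round(1))
k=onz(d,(204/2+80,193/2+30),.061)[:2];print("knob",(k-t)@R*1000)
for q,p,z in [("grip",(214.6,287.9),.054),("spool",(318.2,170.4),.018),("er",(168,199.6),.018+0.006),("pot",(217,330),0)]:
  print(q,(onz(d,p,z)[:2]-t)@R*1000)
```

```text
2.2
[[ 0.4198  0.1314]
 [ 0.6209  0.1586]
 [ 0.6527 -0.0725]
 [ 0.4513 -0.1002]]
th 7.78867735052215 t [0.53158323 0.04080817] res mm [[-1.7  0.9]
 [ 1.4  1.6]
 [ 1.5 -1.1]
 [-1.2 -1.4]]
home [0.5693921  0.09644529]
stop [0.59317069 0.09969776]
pivot [ 0.58938126 -0.04969397]
block top fixture mm [[-51.7  78.4]
 [ -0.   76.9]
 [ -5.5  17.6]
 [-52.   17.3]]
knob [-27.05142039  46.85651752]
grip [ -36.69183697 -115.19787302]
spool [ 88.13486736 -11.85244327]
er [-75.36736657 -19.96318962]
pot [ -69.51016042 -195.39883957]
```

Emit:
{"method": "play_rows", "body": {"moves": [{"x": -1.4,"y": 0.66,"z": -0.5,"turn": -6.85,"jaw": 2},{"x": -1.4,"y": 0.66,"z": -0.5,"turn": -6.85,"jaw": 2},{"x": -1.4,"y": 0.66,"z": -0.5,"turn": -6.85,"jaw": 2},{"x": -1.4,"y": 0.66,"z": -0.5,"turn": -6.85,"jaw": 2},{"x": -1.4,"y": 0.66,"z": -0.5,"turn": -6.85,"jaw": 2},{"x": -1.4,"y": 0.66,"z": -0.5,"turn": -6.85,"jaw": 2},{"x": -1.4,"y": 0.66,"z": -0.5,"turn": -6.85,"jaw": 2},{"x": -1.4,"y": 0.66,"z": -0.5,"turn": -6.85,"jaw": 2}]}}

```text
t: 2.87
tool_pos: [0.5123, 0.0531, 0.1911]
tool_rot: [-0.588, 1.874, -1.874]
contact_force: [0.6, -0.0, 0.1]
opening: 0.0203
```

Emit:
{"method": "play_rows", "body": {"moves": [{"x": -1.4,"y": 0.66,"z": -1.5,"turn": -6.85,"jaw": 2},{"x": -1.4,"y": 0.66,"z": -1.5,"turn": -6.85,"jaw": 2},{"x": -1.4,"y": 0.66,"z": -1.5,"turn": -6.85,"jaw": 2},{"x": -1.4,"y": 0.66,"z": -1.5,"turn": -6.85,"jaw": 2},{},{}]}}

```text
invalid input
```

```bash
cat > st.py <<'E'
from h import *
from scipy.spatial.transform import Rotation as Ro
f=np.load("fix.npz")
def st():
    o=ctrl.get_obs();p=o["tool_pos"];M=Ro.from_rotvec(o["tool_rot"]).as_matrix()
    print("t",round(o["t"],2),"tcp",p.round(4),"fix mm",((p[:2]-f["t"])@f["R"]*1000).round(1),"F",o["contact_force"].round(1),"open",round(o["opening"],4),"jawdir deg fix",round(np.degrees(np.arctan2(M[1,2],M[0,2])-f["th"]),1),"q6",o["q"][5].round(2))
def snap(cams,tag):
    for n in cams:
        d=eyes.get_image(n);cv2.imwrite(f"pics/{n}{tag}.png",d["img"][:,:,::-1])
E
python3 -c "
from st import *
st();snap(['wrist','side'],'2')
d=eyes.get_image('wrist')
for p in [(-51,17,45),(-51,79,45),(-3,17,45),(-100,106,18),(-62,14.5,30),(69,50,18)]:
  w=f['R']@np.array(p[:2])/1000+f['t'];print(p,proj(d,[*w,p[2]/1000]).round(0))
"
```

```text
t 2.87 tcp [0.5123 0.0531 0.1911] fix mm [-17.4  14.8] F [ 0.6 -0.   0.1] open 0.0203 jawdir deg fix -62.9 q6 0.92
(-51, 17, 45) [306. 253.]
(-51, 79, 45) [244. 223.]
(-3, 17, 45) [330. 208.]
(-100, 106, 18) [206. 247.]
(-62, 14.5, 30) [304. 259.]
(69, 50, 18) [334. 115.]
```

View pics/wrist2.png

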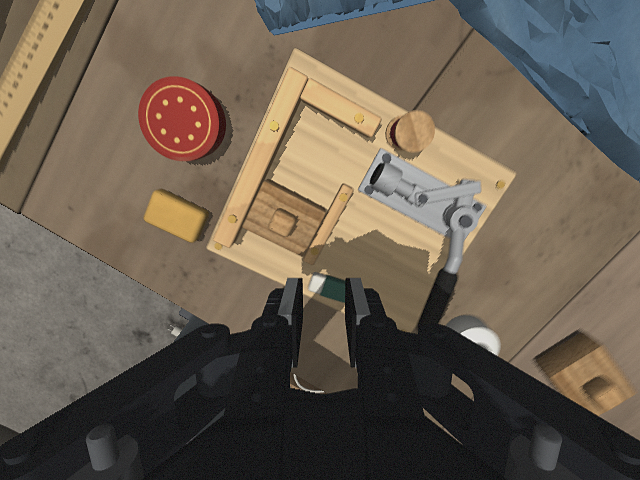

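View pics/side2.png

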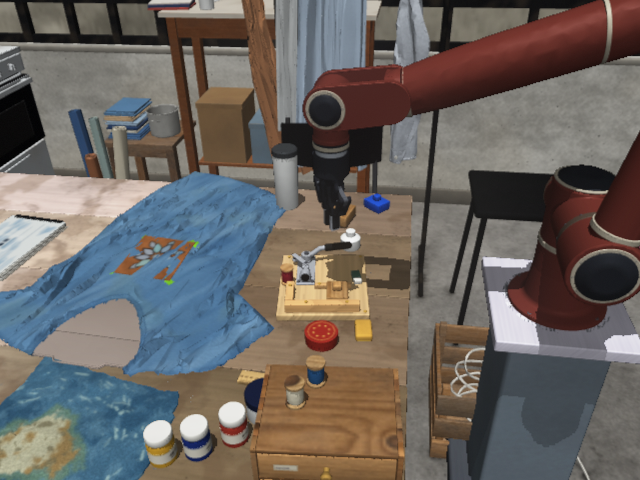

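Wrist view: block corners at (300,252) and (245,222) match the fitted fixture frame. Continuing to the approach pose.

Emit:
{"method": "play_rows", "body": {"moves": [{"x": -1.4,"y": 0.67,"z": -2.2,"turn": -6.8,"jaw": 2},{"x": -1.4,"y": 0.67,"z": -2.2,"turn": -6.8,"jaw": 2},{"x": -1.4,"y": 0.67,"z": -2.2,"turn": -6.8,"jaw": 2},{"x": -1.4,"y": 0.67,"z": -2.2,"turn": -6.7,"jaw": 2},{"x": 0,"jaw": 2},{"x": 0,"jaw": 2}]}}

```text
invalid input
```

```bash
python3 -c "
from st import *
st();snap(['wrist','side'],'3');st()
"
```

```text
t 3.02 tcp [0.5124 0.0531 0.191 ] fix mm [-17.3  14.7] F [-0.4  0.4  0.2] open 0.0199 jawdir deg fix -62.4 q6 0.91
t 3.12 tcp [0.5137 0.0526 0.1919] fix mm [-16.1  14.1] F [ 1.2  0.5 -0.2] open 0.0201 jawdir deg fix -62.5 q6 0.91
```

View pics/wrist3.png

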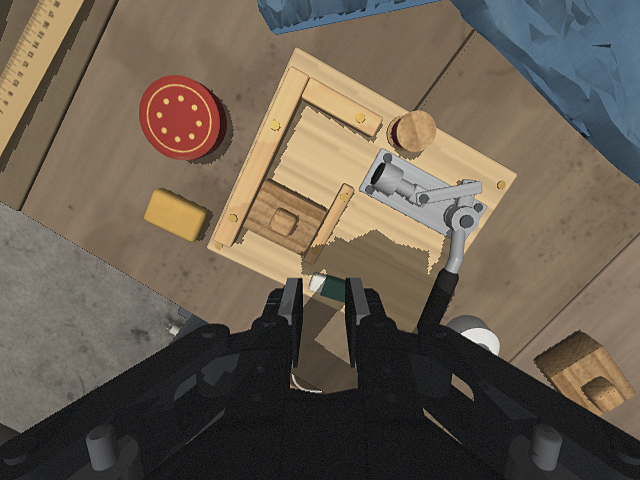

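Same view; the call was refused, so I'll give every key in each row.

Emit:
{"method": "play_rows", "body": {"moves": [{"x": -1.4,"y": 0.67,"z": -2.2,"turn": -6.8,"jaw": 2},{"x": -1.4,"y": 0.67,"z": -2.2,"turn": -6.8,"jaw": 2},{"x": -1.4,"y": 0.67,"z": -2.2,"turn": -6.8,"jaw": 2},{"x": -1.4,"y": 0.67,"z": -2.2,"turn": -6.8,"jaw": 2},{"x": 0,"y": 0,"z": 0,"turn": 0,"jaw": 2},{"x": 0,"y": 0,"z": 0,"turn": 0,"jaw": 2}]}}

```text
t: 3.62
tool_pos: [0.4568, 0.0794, 0.1028]
tool_rot: [-0.156, 2.147, -2.148]
contact_force: [-0.1, 0.7, -0.0]
opening: 0.0199
```

```bash
python3 -c "
from st import *
st();snap(['wrist'],'4');st()
"
```

```text
t 3.62 tcp [0.4568 0.0794 0.1028] fix mm [-68.8  48.3] F [-0.1  0.7 -0. ] open 0.0199 jawdir deg fix -89.5 q6 1.44
t 3.67 tcp [0.4585 0.0792 0.1045] fix mm [-67.2  48. ] F [ 0.8 -0.9  0.2] open 0.0199 jawdir deg fix -89.6 q6 1.44
```

View pics/wrist4.png

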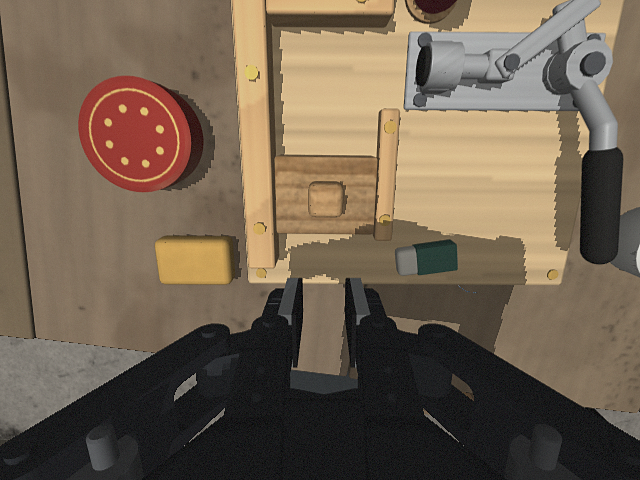

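```bash
python3 -c "
from st import *
d=eyes.get_image('wrist')
for n,p,z in [('blockFL',(275,234),.045),('blockFR',(376,234),.045),('farL',(276,156),.045),('board NL',(248,283),.018),('boardNR',(564,285),.018),('knob',(325,198),.061),('fence near end L',(246,268),.042),('guide near R',(393,240),.03),('stop foot',(300,25),.018),('tip',(600,262),.054),('grip1',(601,210),.063)]:
  print(n,((onz(d,p,z)[:2]-f['t'])@f['R']*1000).round(1))
"
```

```text
blockFL [-52.8  79.2]
blockFR [-52.4  14.6]
farL [-4.3 76.9]
board NL [-98.8 104.9]
boardNR [ -98.9 -134.3]
knob [-26.9  47.5]
fence near end L [-77.3  99.8]
guide near R [-60.7   0.2]
stop foot [72.9 63.4]
tip [ -67.2 -125. ]
grip1 [ -32.4 -110.1]
```

Emit:
{"method": "play_rows", "body": {"moves": [{"x": -0.2,"y": 0,"z": -2.2,"turn": 0,"jaw": 2},{"x": 0,"y": 0,"z": -2.2,"turn": 0,"jaw": 2},{"x": 0,"y": 0,"z": -2.0,"turn": 0,"jaw": 2},{"x": 0,"y": 0,"z": -1.3,"turn": 0,"jaw": 2},{"x": 0,"y": 0,"z": 0,"turn": 0,"jaw": 2}]}}

```text
t: 4.13
tool_pos: [0.4552, 0.0791, 0.0254]
tool_rot: [-0.154, 2.149, -2.149]
contact_force: [-0.2, -0.6, -0.1]
opening: 0.0198
```

```bash
python3 -c "
from st import *
st();snap(['wrist','side'],'5');st()
"
```

```text
t 4.13 tcp [0.4552 0.0791 0.0254] fix mm [-70.5  48.3] F [-0.2 -0.6 -0.1] open 0.0198 jawdir deg fix -89.7 q6 1.44
t 4.23 tcp [0.4569 0.0793 0.0279] fix mm [-68.8  48.2] F [-0.1 -0.4  0.4] open 0.0199 jawdir deg fix -89.7 q6 1.44
```

View pics/wrist5.png

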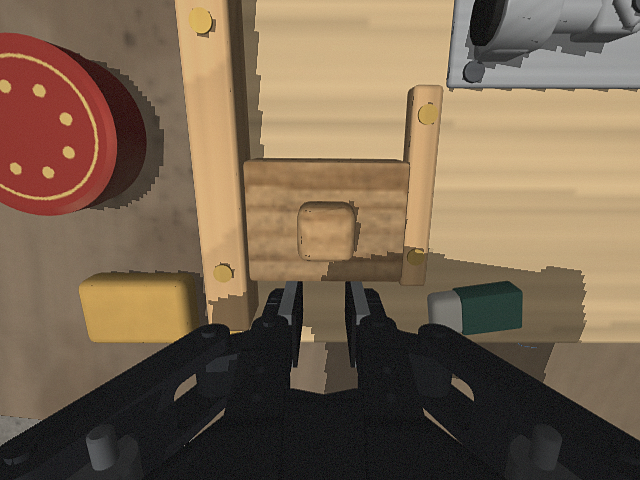

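Emit:
{"method": "play_rows", "body": {"moves": [{"x": 0.6,"y": 0.08,"z": 0,"turn": 0,"jaw": 2},{"x": 0.6,"y": 0.08,"z": 0,"turn": 0,"jaw": 2},{"x": 0.6,"y": 0.08,"z": 0,"turn": 0,"jaw": 2},{"x": 0.7,"y": 0.1,"z": 0,"turn": 0,"jaw": 2},{"x": 0.8,"y": 0.11,"z": 0,"turn": 0,"jaw": 2},{"x": 0.8,"y": 0.11,"z": 0,"turn": 0,"jaw": 2},{"x": 0.8,"y": 0.11,"z": 0,"turn": 0,"jaw": 2},{"x": 0.8,"y": 0.11,"z": 0,"turn": 0,"jaw": 2}]}}

```text
t: 4.9
tool_pos: [0.5129, 0.0875, 0.0263]
tool_rot: [-0.15, 2.149, -2.149]
contact_force: [-0.8, 0.3, 2.3]
opening: 0.02
```

```bash
python3 -c "
from st import *
st();snap(['wrist'],'6');st()
"
```

```text
t 4.9 tcp [0.5129 0.0875 0.0263] fix mm [-12.2  48.8] F [-0.8  0.3  2.3] open 0.02 jawdir deg fix -89.8 q6 1.46
t 4.95 tcp [0.5145 0.0876 0.0268] fix mm [-10.6  48.7] F [-0.5 -0.7  0.3] open 0.0201 jawdir deg fix -89.8 q6 1.46
```

View pics/wrist6.png

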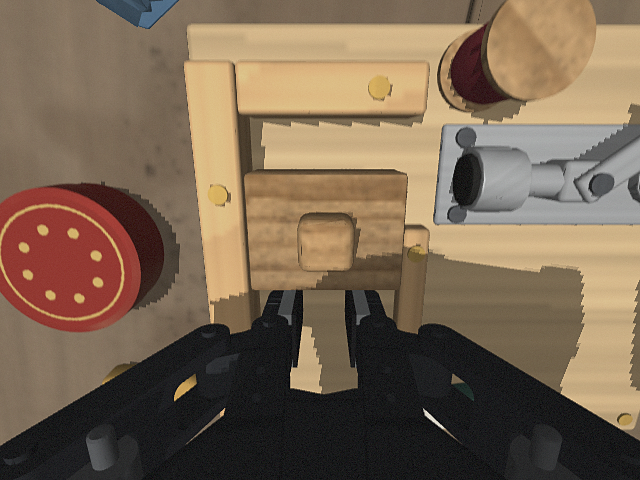

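Emit:
{"method": "play_rows", "body": {"moves": [{"x": 0.6,"y": 0.08,"z": 0,"turn": 0,"jaw": 2},{"x": 0.5,"y": 0.07,"z": 0,"turn": 0,"jaw": 2},{"x": 0.4,"y": 0.06,"z": 0,"turn": 0,"jaw": 2},{"x": 0.3,"y": 0.04,"z": 0,"turn": 0,"jaw": 2},{"x": 0,"y": 0,"z": 0,"turn": 0,"jaw": 2}]}}

```text
t: 5.37
tool_pos: [0.5306, 0.0899, 0.0264]
tool_rot: [-0.15, 2.149, -2.149]
contact_force: [-0.2, 0.2, -0.7]
opening: 0.0201
```

Emit:
{"method": "play_rows", "body": {"moves": [{"x": 0.2,"y": 0.03,"z": 0,"turn": 0,"jaw": 2},{"x": 0.2,"y": 0.03,"z": 0,"turn": 0,"jaw": 2}]}}

```text
t: 5.53
tool_pos: [0.5329, 0.0905, 0.0261]
tool_rot: [-0.154, 2.15, -2.15]
contact_force: [-7.9, -1.4, 6.3]
opening: 0.0198
```

```bash
python3 -c "
from st import *
st();snap(['wrist'],'7');st()
"
```

```text
t 5.53 tcp [0.5329 0.0905 0.0261] fix mm [ 8. 49.] F [-7.9 -1.4  6.3] open 0.0198 jawdir deg fix -89.8 q6 1.46
t 5.58 tcp [0.5328 0.0904 0.0261] fix mm [ 8. 49.] F [-4.3 -0.4  4.3] open 0.0201 jawdir deg fix -89.8 q6 1.46
```

View pics/wrist7.png

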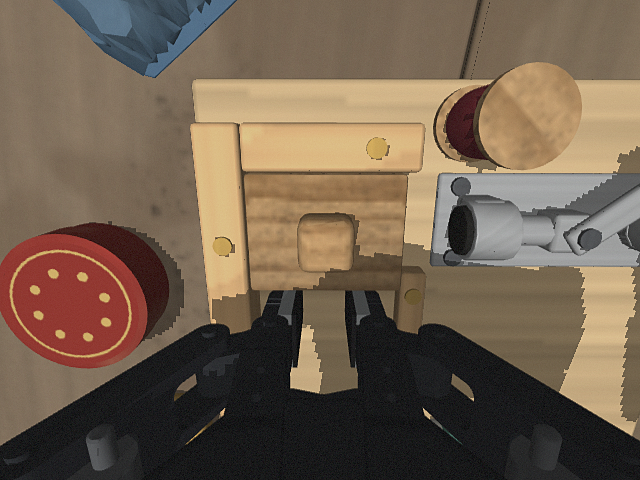

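Block is flat against the stop (top face meets stop's edge at row 172), with about 8 N of reaction. I'll press a bit more, then withdraw.

Emit:
{"method": "play_rows", "body": {"moves": [{"x": 0.2,"y": 0.03,"z": 0,"turn": 0,"jaw": 2},{"x": 0,"y": 0,"z": 0,"turn": 0,"jaw": 2}]}}

```text
t: 5.75
tool_pos: [0.5329, 0.0904, 0.0258]
tool_rot: [-0.16, 2.152, -2.154]
contact_force: [-12.6, -2.7, 8.8]
opening: 0.0203
```

Emit:
{"method": "play_rows", "body": {"moves": [{"x": -0.9,"y": -0.12,"z": 0,"turn": 0,"jaw": 2},{"x": -1.0,"y": -0.14,"z": 0,"turn": 0,"jaw": 2},{"x": -1.0,"y": -0.14,"z": 0.5,"turn": 0,"jaw": 2},{"x": 0,"y": 0,"z": 2.3,"turn": 0,"jaw": 2},{"x": 0,"y": 0,"z": 2.3,"turn": 0,"jaw": 2},{"x": 0,"y": 0,"z": 2.3,"turn": 0,"jaw": 2},{"x": 0,"y": -1.5,"z": 0.5,"turn": 0,"jaw": 0},{"x": 0,"y": -2.0,"z": 0,"turn": 0,"jaw": 0}]}}

```text
t: 6.42
tool_pos: [0.5086, 0.0523, 0.1085]
tool_rot: [-0.145, 2.144, -2.145]
contact_force: [0.7, -0.2, -0.4]
opening: 0.0002
```

Emit:
{"method": "play_rows", "body": {"moves": [{"x": 0,"y": -2.0,"z": 0,"turn": 0,"jaw": 0},{"x": 0,"y": -2.0,"z": 0,"turn": 0,"jaw": 0},{"x": 0,"y": -2.0,"z": 0,"turn": 0,"jaw": 0},{"x": 0,"y": -2.0,"z": 0,"turn": 0,"jaw": 0},{"x": 0,"y": -1.5,"z": 0,"turn": 0,"jaw": 0},{"x": 0,"y": 0,"z": 0,"turn": 0,"jaw": 0}]}}

```text
t: 6.92
tool_pos: [0.5068, -0.0453, 0.1055]
tool_rot: [-0.146, 2.149, -2.151]
contact_force: [-0.2, -0.4, -0.2]
opening: -0.0
```

```bash
python3 -c "
from st import *
st();snap(['wrist','scene'],'8');st()
d=eyes.get_image('wrist')
for p in [(45,-97.5,36),(-68,-119.5,63),(-38.4,-113.7,63),(69,50,18),(21,19,45),(21,81,45),(21,50,45)]:
  w=f['R']@np.array(p[:2])/1000+f['t'];print(p,proj(d,[*w,p[2]/1000]).round(0))
"
```

```text
t 6.92 tcp [ 0.5068 -0.0453  0.1055] fix mm [-36.3 -82. ] F [-0.2 -0.4 -0.2] open -0.0 jawdir deg fix -89.9 q6 1.2
t 7.02 tcp [ 0.5067 -0.0433  0.1053] fix mm [-36.1 -80. ] F [ 0.2  0.5 -0.2] open 0.0002 jawdir deg fix -89.9 q6 1.2
(45, -97.5, 36) [353. 125.]
(-68, -119.5, 63) [387. 313.]
(-38.4, -113.7, 63) [380. 269.]
(69, 50, 18) [122.  87.]
(21, 19, 45) [160. 166.]
(21, 81, 45) [ 58. 165.]
(21, 50, 45) [109. 166.]
```

View pics/wrist8.png

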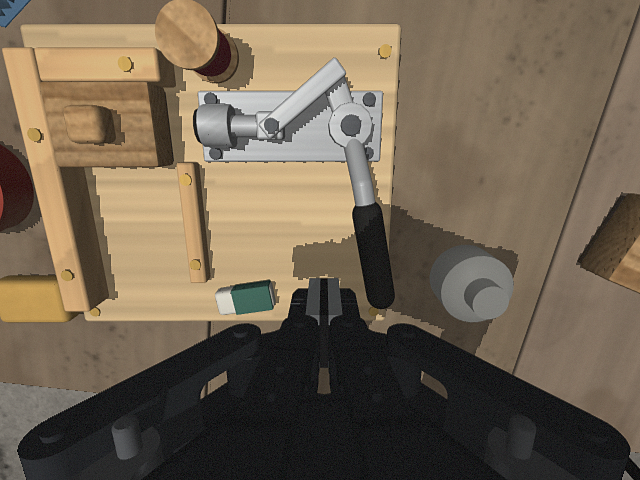

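View pics/scene8.png

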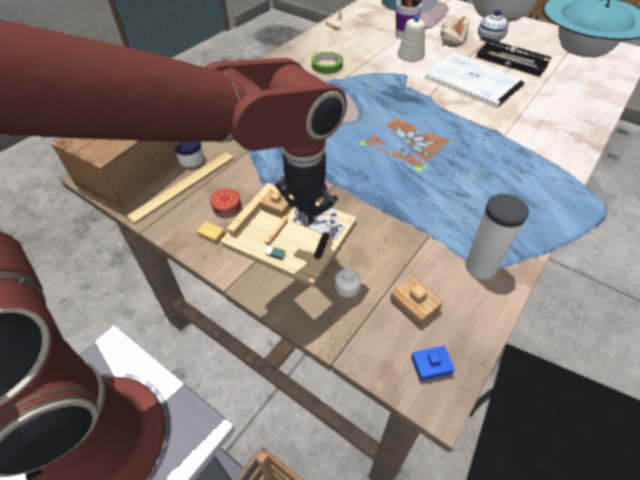

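```bash
python3 -c "
from st import *
d=eyes.get_image('wrist')
for p,z in [((470,283),.025),((490,299),.051),((455,283),0.02)]:
  q=(onz(d,p,z)[:2]-f['t'])@f['R']*1000;print('pot',q.round(1),np.hypot(*(q-[45,-97.5])).round(1))
piv=np.array([45,-97.5]);r=82
phis=np.radians(167.8+np.arange(0,25)*3.9)
P=np.array([piv+r*np.array([np.cos(a),np.sin(a)]) for a in phis])
D=np.diff(P,axis=0)@f['R'].T/10
for i,x in enumerate(D): print(i,np.degrees(phis[i+1]).round(1),P[i+1].round(1),x.round(2))
"
```

```text
pot [ -64.3 -187.1] 141.3
pot [ -64.1 -189.2] 142.5
pot [ -66.5 -178.2] 137.6
0 171.7 [-36.1 -85.7] [-0.02 -0.56]
1 175.6 [-36.8 -91.2] [ 0.01 -0.56]
2 179.5 [-37.  -96.8] [ 0.05 -0.56]
3 183.4 [ -36.9 -102.4] [ 0.09 -0.55]
4 187.3 [ -36.3 -107.9] [ 0.13 -0.54]
5 191.2 [ -35.4 -113.4] [ 0.16 -0.53]
6 195.1 [ -34.2 -118.9] [ 0.2  -0.52]
7 199.0 [ -32.5 -124.2] [ 0.23 -0.51]
8 202.9 [ -30.5 -129.4] [ 0.27 -0.49]
9 206.8 [ -28.2 -134.5] [ 0.3  -0.47]
10 210.7 [ -25.5 -139.4] [ 0.33 -0.45]
11 214.6 [ -22.5 -144.1] [ 0.36 -0.42]
12 218.5 [ -19.2 -148.5] [ 0.39 -0.4 ]
13 222.4 [ -15.6 -152.8] [ 0.42 -0.37]
14 226.3 [ -11.7 -156.8] [ 0.44 -0.34]
15 230.2 [  -7.5 -160.5] [ 0.46 -0.31]
16 234.1 [  -3.1 -163.9] [ 0.48 -0.28]
17 238.0 [   1.5 -167. ] [ 0.5  -0.25]
18 241.9 [   6.4 -169.8] [ 0.52 -0.21]
19 245.8 [  11.4 -172.3] [ 0.53 -0.18]
20 249.7 [  16.6 -174.4] [ 0.54 -0.14]
21 253.6 [  21.8 -176.2] [ 0.55 -0.1 ]
22 257.5 [  27.3 -177.6] [ 0.55 -0.06]
23 261.4 [  32.7 -178.6] [ 0.56 -0.03]
```

Emit:
{"method": "play_rows", "body": {"moves": [{"x": 0,"y": 0,"z": -2.0,"turn": 2.75,"jaw": 0},{"x": 0,"y": 0,"z": -2.0,"turn": 2.75,"jaw": 0},{"x": 0,"y": 0,"z": -1.5,"turn": 2.75,"jaw": 0},{"x": 0,"y": 0,"z": -0.5,"turn": 2.75,"jaw": 0},{"x": 0,"y": 0,"z": 0,"turn": 0,"jaw": 0}]}}

```text
t: 7.53
tool_pos: [0.5053, -0.0418, 0.0432]
tool_rot: [-0.348, 2.044, -2.04]
contact_force: [-0.6, -0.0, 0.2]
opening: 0.0002
```

```bash
python3 -c "
from st import *
st();snap(['wrist'],'9');st()
"
```

```text
t 7.53 tcp [ 0.5053 -0.0418  0.0432] fix mm [-37.3 -78.3] F [-0.6 -0.   0.2] open 0.0002 jawdir deg fix -78.7 q6 1.01
t 7.58 tcp [ 0.5062 -0.0422  0.0444] fix mm [-36.4 -78.8] F [ 0.1 -0.1  0.1] open 0.0005 jawdir deg fix -78.8 q6 1.01
```

View pics/wrist9.png

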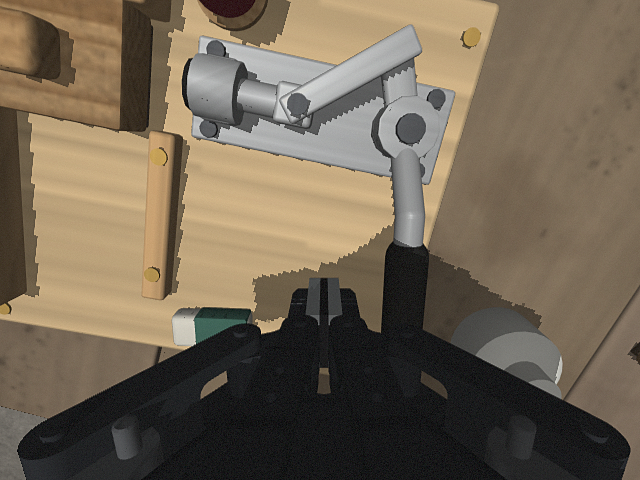

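Finger (325,300) sits clear to the left of the handle (405,290). Starting the arc about the pivot.

Emit:
{"method": "play_rows", "body": {"moves": [{"x": -0.02,"y": -0.56,"z": 0,"turn": 3.9,"jaw": 0},{"x": 0.01,"y": -0.56,"z": 0,"turn": 3.9,"jaw": 0},{"x": 0.05,"y": -0.56,"z": 0,"turn": 3.9,"jaw": 0},{"x": 0.09,"y": -0.55,"z": 0,"turn": 3.9,"jaw": 0},{"x": 0.13,"y": -0.54,"z": 0,"turn": 3.9,"jaw": 0},{"x": 0.16,"y": -0.53,"z": 0,"turn": 3.9,"jaw": 0},{"x": 0.2,"y": -0.52,"z": 0,"turn": 3.9,"jaw": 0}]}}

```text
t: 8.17
tool_pos: [0.5127, -0.0793, 0.0459]
tool_rot: [-0.748, 1.748, -1.739]
contact_force: [-3.6, 7.0, 3.1]
opening: -0.0001
```

```bash
python3 -c "
from st import *
st();snap(['wrist','scene'],'10');st()
"
```

```text
t 8.17 tcp [ 0.5127 -0.0793  0.0459] fix mm [ -35.  -116.4] F [-3.6  7.   3.1] open -0.0001 jawdir deg fix -51.3 q6 0.46
t 8.27 tcp [ 0.5129 -0.0796  0.046 ] fix mm [ -34.9 -116.7] F [-3.4  7.   3.1] open -0.0002 jawdir deg fix -51.5 q6 0.46
```

View pics/wrist10.png

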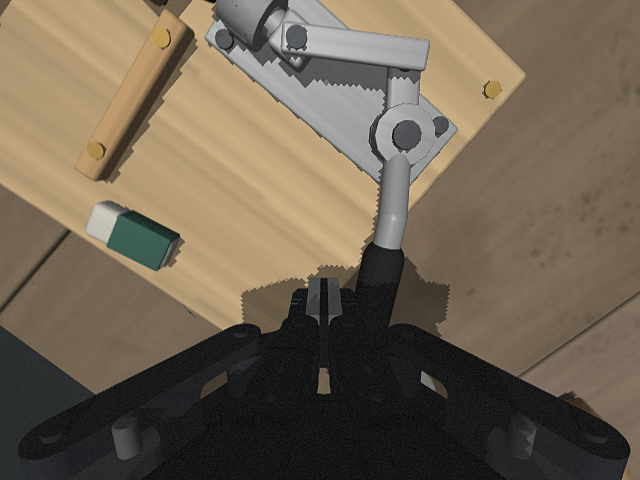

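```bash
python3 -c "
import cv2
a=cv2.imread('pics/scene10.png');cv2.imwrite('pics/s10c.png',cv2.resize(a[150:330,200:440],None,fx=3,fy=3))"
```

```text
(no output)
```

View pics/s10c.png

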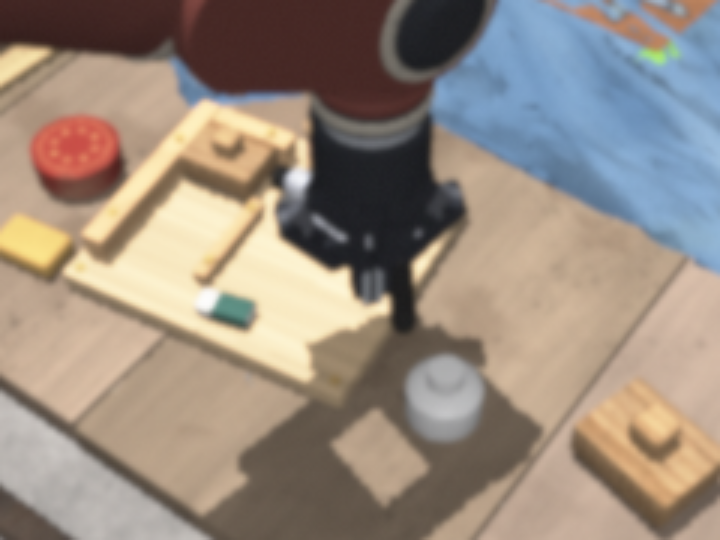

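The crop shows the pot at (445,395) clear of the handle tip at (403,325). The block is home at (230,150). Continuing.

Emit:
{"method": "play_rows", "body": {"moves": [{"x": 0.23,"y": -0.51,"z": 0,"turn": 3.9,"jaw": 0},{"x": 0.27,"y": -0.49,"z": 0,"turn": 3.9,"jaw": 0},{"x": 0.3,"y": -0.47,"z": 0,"turn": 3.9,"jaw": 0},{"x": 0.33,"y": -0.45,"z": 0,"turn": 3.9,"jaw": 0},{"x": 0.36,"y": -0.42,"z": 0,"turn": 3.9,"jaw": 0},{"x": 0.39,"y": -0.4,"z": 0,"turn": 3.9,"jaw": 0}]}}

```text
t: 8.77
tool_pos: [0.5303, -0.1066, 0.0458]
tool_rot: [-1.024, 1.469, -1.458]
contact_force: [-8.7, 5.7, 5.5]
opening: 0.0002
```

```bash
python3 -c "
from st import *
import cv2
st();snap(['wrist','scene'],'11')
a=cv2.imread('pics/scene11.png');cv2.imwrite('pics/s11c.png',cv2.resize(a[150:330,200:440],None,fx=2,fy=2))"
```

```text
t 8.77 tcp [ 0.5303 -0.1066  0.0458] fix mm [ -21.2 -145.9] F [-8.7  5.7  5.5] open 0.0002 jawdir deg fix -27.9 q6 0.01
```

View pics/s11c.png

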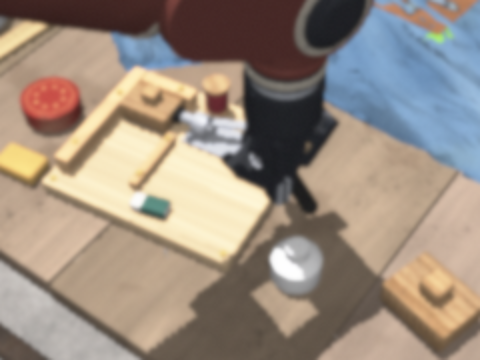

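View pics/wrist11.png

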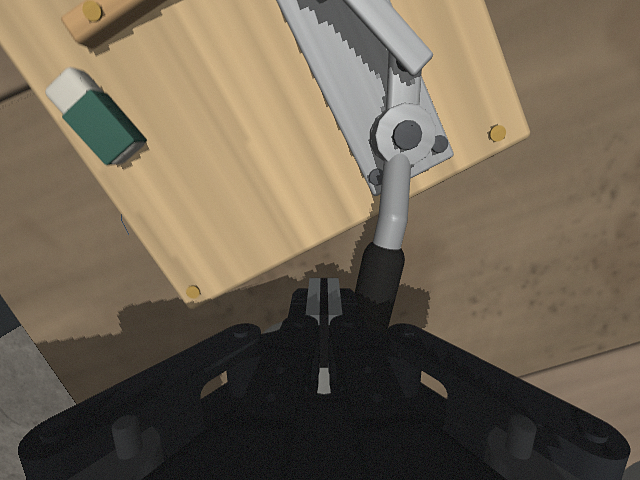

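Everything is tracking well and the pot is unmoved. Continuing past the dead point.

Emit:
{"method": "play_rows", "body": {"moves": [{"x": 0.42,"y": -0.37,"z": 0,"turn": 3.9,"jaw": 0},{"x": 0.44,"y": -0.34,"z": 0,"turn": 3.9,"jaw": 0},{"x": 0.46,"y": -0.31,"z": 0,"turn": 3.9,"jaw": 0},{"x": 0.48,"y": -0.28,"z": 0,"turn": 3.9,"jaw": 0},{"x": 0.5,"y": -0.25,"z": 0,"turn": 3.9,"jaw": 0},{"x": 0.52,"y": -0.21,"z": 0,"turn": 3.9,"jaw": 0}]}}

```text
t: 9.37
tool_pos: [0.5602, -0.1256, 0.0461]
tool_rot: [-1.236, 1.168, -1.166]
contact_force: [-1.1, 1.5, 0.1]
opening: -0.0003
```

Emit:
{"method": "play_rows", "body": {"moves": [{"x": 0.53,"y": -0.18,"z": 0,"turn": 3.9,"jaw": 0},{"x": 0.54,"y": -0.14,"z": 0,"turn": 3.9,"jaw": 0}]}}

```text
t: 9.53
tool_pos: [0.572, -0.1294, 0.0466]
tool_rot: [-1.294, 1.064, -1.067]
contact_force: [-0.1, 0.2, -0.7]
opening: -0.0001
```

```bash
python3 -c "
from st import *
st();snap(['wrist'],'12')"
```

```text
t 9.53 tcp [ 0.572  -0.1294  0.0466] fix mm [  17.  -174.1] F [-0.1  0.2 -0.7] open -0.0001 jawdir deg fix 3.3 q6 -0.54
```

View pics/wrist12.png

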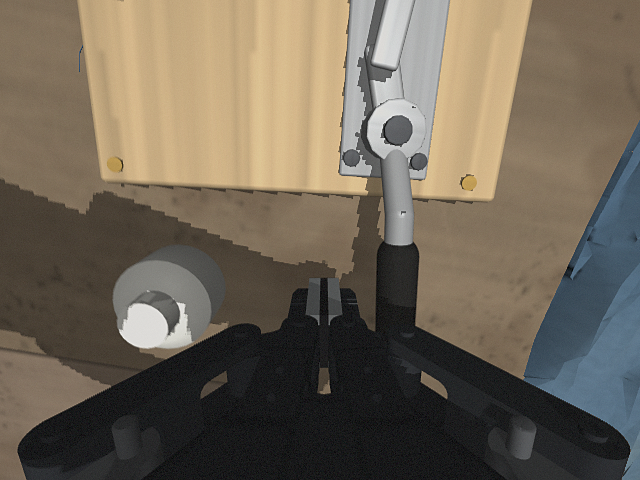

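The lever has left the finger and points to fixture -y, so it has snapped over. I'll back off, rise and check.

Emit:
{"method": "play_rows", "body": {"moves": [{"x": -0.5,"y": -0.05,"z": 0,"turn": 0,"jaw": 0},{"x": 0,"y": 0,"z": 1.5,"turn": 0,"jaw": 0},{"x": 0,"y": 0,"z": 2.5,"turn": 0,"jaw": 0},{"x": 0,"y": 0,"z": 3,"turn": 0,"jaw": 0},{"x": 0,"y": 0,"z": 3,"turn": 0,"jaw": 0},{"x": 0,"y": 1,"z": 3,"turn": 0,"jaw": 0},{"x": 0,"y": 2,"z": 3,"turn": 0,"jaw": 0},{"x": 0,"y": 2,"z": 2,"turn": 0,"jaw": 0}]}}

```text
t: 10.25
tool_pos: [0.5663, -0.0799, 0.2295]
tool_rot: [-1.29, 1.067, -1.074]
contact_force: [0.4, -0.4, 1.0]
opening: 0.0001
```

Emit:
{"method": "play_rows", "body": {"moves": [{"x": 0,"y": 2,"z": 0,"turn": 0,"jaw": 0},{"x": 0,"y": 2,"z": 0,"turn": 0,"jaw": 0},{"x": 0,"y": 0,"z": 0,"turn": 0,"jaw": 0},{"x": 0,"y": 0,"z": 0,"turn": 0,"jaw": 0}]}}

```text
t: 10.58
tool_pos: [0.5654, -0.0393, 0.2256]
tool_rot: [-1.293, 1.067, -1.068]
contact_force: [-0.8, -0.2, 0.1]
opening: 0.0003
```

```bash
python3 -c "
from st import *
st();snap(['wrist','scene','side'],'13')
a=cv2.imread('pics/scene13.png');b=cv2.imread('pics/side13.png')
cv2.imwrite('pics/c13.png',np.vstack([cv2.resize(a[160:310,200:400],(800,600))[::2,::2],cv2.resize(b[220:370,240:440],(400,300))]))"
```

```text
t 10.58 tcp [ 0.5654 -0.0393  0.2256] fix mm [ 22.6 -83.9] F [-0.8 -0.2  0.1] open 0.0003 jawdir deg fix 3.1 q6 -0.39
```

View pics/wrist13.png

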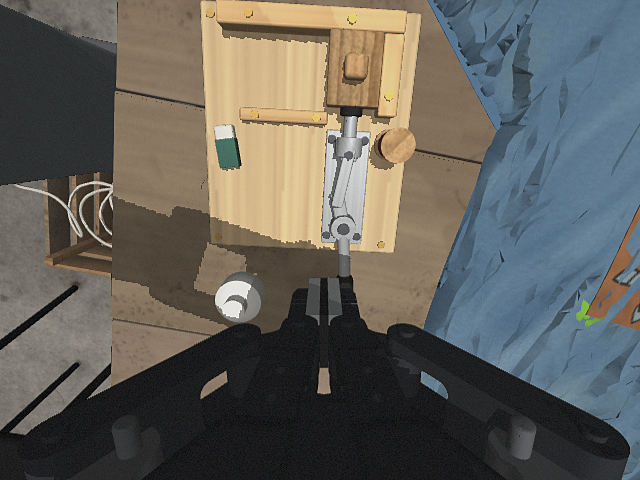

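View pics/c13.png

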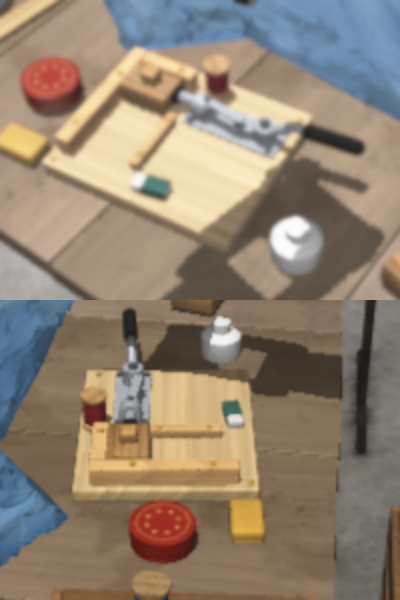

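```bash
python3 -c "
from st import *
d=eyes.get_image('wrist');a=d['img'][:,:,::-1].copy()
cv2.imwrite('pics/w14.png',cv2.resize(a[0:260,190:430],None,fx=2.3,fy=2.3,interpolation=cv2.INTER_CUBIC))
k=onz(d,(356,66),.061)[:2];print((k-f['t'])@f['R']*1000)
"
```

```text
[44.11865026 47.42957899]
```

View pics/w14.png

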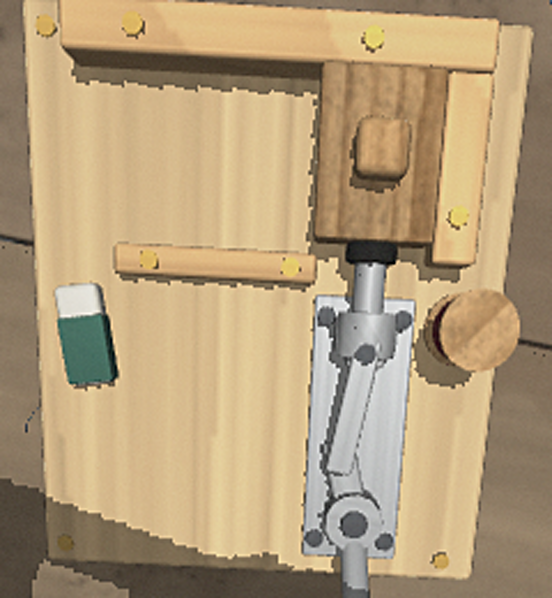

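The block touches both the stop and the fence, and the pad presses on its right face at (372,250). Handing in.

```bash
python3 -c "
from station import finish_job
print(finish_job())"
```

```text
the job is handed in; nothing more can be done
None
```

I pushed the block home with the fingertips and then swung the clamp lever over into lock. I handed the job in at about 10.6 s, well inside the 48 s limit. The hand-in gives no verdict.

- **Block:** I pushed it about 72 mm along the channel until it met the end stop, with a reaction of about 13 N at the last press. In the last picture it touches both the stop and the side fence. The knob measures fixture (44, 47) mm against (45, 50) for home. The 2.6 mm sideways difference is close to the 2 mm calibration error.
- **Clamp:** I pushed the lever in an arc about its pivot with about 12 N at most. It snapped away from the finger past the dead point and now points to fixture -y. The pad presses on the block.
- **Bystanders:** By eye, the eraser, spool, pot, tin and wax block show no movement in the pictures. The robot is clear of everything.
- **Refused calls:** Two move calls were refused because their rows left out keys. Nothing moved in those.
- **Not checked:** I judged the lever's lock angle by eye and did not measure it.

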